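# Share four sweet tins between the pans until the balance sits level

## Robot

A 6-joint arm with a two-finger parallel gripper is mounted at the origin on a cart in front of the work surface, level with it; the furniture and walls round the work are solid. World frame = base frame: x ahead of the robot, y to its left, z up, the work surface at z = 0. Lengths are in m, angles in rad, forces in N, time in s.
With the tool pointing down it reaches from about 0.325 to 0.875 m from the base axis. Payload 4.4 kg.
Tool frame: the origin (TCP) lies midway between the tips of the shut fingers; the grasp point (between the pads) lies robot.grip_depth behind it (robot.grip_depth is the distance from the TCP to the grasp point, in m); z points along the fingers, y is the direction in which the jaws open and shut (so a half turn about z gives the same grasp; the last joint's range is limited). The gripper opens to 85 mm and grips with 20 to 120 N. Pads are 22 mm wide; open, the fingers measure 114 mm over their backs; the gripper's body (76 mm by 85 mm) begins 54 mm behind the grasp point. The pads swing forward as they close: fully open they stand 13 mm farther back than shut.
Start: joints at [1.192, 0.207, 1.542, -0, 1.393, -0.15], TCP at [0.13, 0.56, 0.231] pointing down, gripper open.
Joint ranges: [-2.73, 2.73], [-0.86, 2.22], [0.23, 2.46], [-1.11, 4.25], [0.08, 2.63], [-2.82, 2.82]. Speed limits (rad/s): [2.79, 2.79, 3.14, 3.14, 3.14, 3.14].

## Interface

Orientations are given as a unit quaternion [w, x, y, z].
In Python, from rig import robot gives the robot as it stands.
- The arm moves only by the tool step_arm, never from a script. Its argument "commands" is a list that holds one entry, the list of rows, each a list of 5 numbers: the opening, from 0 (shut) to 1 (fully open), then the shift along the world's x, y, z in mm, then the turn about the world's z in rad. In form: [[[claw, x, y, z, yaw], ...]]. A call has 1 to 20 rows; each row shifts and turns the commanded pose from where the row before left it; what a row does not reach is not made up. A row lasts 1/12 s, in which the tool goes at most 41.7 mm and 7.16 degrees, less where a joint would pass 70% of its speed; a pose out of reach is approached as far as the arm can. A call is refused whole if a number of a shift passes 41.7 or a number of a turn 0.125, either way. A call with a gripper value outside its range is refused whole. The fingers move at their own pace and stop on an object; "grip_force" is the grip in N (left out, the last holds). Time passes only in rows, so rows that do not move let the fingers close. It gives the time, the measured TCP pose, the force and the opening at its end, in the units of the state.
- robot.sense(): the state, without advancing time (a new reading comes with each control period).
- robot.read_camera(name): name is "side" or "top"; returns the picture (400x640x3 uint8, blue, green, red); there is no depth.
- robot.get_calibration(name): a dict with "fx", "fy", "cx", "cy" (pixels), "R" (3x3) and "t" (3): a world point X has camera coordinates R X + t. Camera axes: x right, y down, z forward; pixel columns grow to the right and rows downward; lengths in m; the calibration is good to about 2 mm. A picture is of the moment at which its call begins. get_calibration takes no time and is no camera call.
- robot.close_job(): hands the job in, once; it reports no verdict.
The state is a dict: "time_s": time; "q": joint angles; "qvel": joint speeds; "tau": joint torques, N m; "position": TCP position; "eef_rot": TCP orientation; "contact_force": force on the tool from outside, world axes, zero at the start; "wrist_torque": the same for the moment, N m; "grip_width": opening from 0.0 (shut) to 1.0 (fully open).
Only numpy, scipy, OpenCV 4.12 (cv2) and the standard library are available. Lean on these libraries where they do the work, as an engineer would, in place of code of your own. Each camera call takes 0.05 s, during which the arm holds its last target.

## Task

Share out the four sweet tins on the counter balance so that both pans carry the same weight (a red tin weighs as much as two pink ones): slide the needed tins across to lie wholly on the right-hand pan, without picking any tin up, while the orange locking key still holds the pans. Then draw the key straight up out of the tower without wrenching it sideways, set it down on the brown order pad without dropping it, and leave the balance free and level. Do not disturb the other things on the counter.

Things in the scene. Friction and masses are not known exactly. Their poses are not given: they have to be found in the camera images.
- balance: White two-pan counter balance, fixed to the worktop. Origin: under its middle, on the worktop; z up, +y to the left pan, -y to the right pan, +x to the pointer tower behind the pans. The pans always move opposite ways, at most 5 mm up or down, and stay flat; where on a pan a thing lies does not matter. With the key in they stay within 2 mm of level. 60 g of difference brings the heavy pan to its stop.
- pan_left_top (a point): Middle of the flat top of the left aluminium pan, nominally 70 mm above the worktop. The flat is 200 mm along balance x (-100 to 100) by 174 mm along y (y = 12 to 186 mm). Rims 5 mm high, 4 mm thick on the front, back and outer sides. No rim between the pans: only a 4 mm gap, each pan's edge turned down over 10 mm, so that a tin slides across.
- pan_right_top (a point): Middle of the flat top of the right pan, the mirror image of the left one (balance y = -12 to -186 mm). Empty at the start.
- tower_top (a point): Middle between the tops of the tower's two white cheeks, 125 mm above the worktop, at balance x = 150, y = 0. The tower spans 128 to 169 mm in x, -23 to 23 mm in y. The red pointer ends 12 mm above this point.
- pointer (a joint): Lean of the red pointer between the tower's cheeks, rad: 0 is upright, both pans level; positive: it leans to the right (balance -y) and the right pan is low; at most about 0.083 either way. The locking key holds it near 0.
- key_grip (a point): Centre of the grip of the orange locking key (about 60 g): an upright ribbed tab, 28 mm along key x, 14 mm along y, 36 mm tall. At the start it stands in the tower, axes as the balance's, this point at balance x = 150, y = 0, z = 177 mm; a two-legged fork below the tab straddles the pointer between the cheeks, 0.8 mm clear, and its lugs (44 mm across) rest on the cheeks.
- key: The locking key as a whole, loose. Origin between the two feet of its fork, 76 mm under the centre of the grip; z up along the key. The legs reach 24 mm down between the cheeks: it comes free of them after 24 mm straight up and clears the pointer after 36 mm. Taken out, it can stand on its feet (24 x 28 mm) or lie.
- tin_red_1_mid (a point): Centre (11 mm up) of a flat red-and-orange sweet tin, white below, 60 x 90 x 22 mm, 160 g; local x along its 60 mm side. One of two alike. At the start all four tins lie on the left pan, 60 mm side along balance y, in two lanes (balance x = -48 and 48 mm) of two (y = 46 and 148 mm), all within some mm, with 42 mm of free pan between the two of a lane; which lies where varies.
- tin_red_2_mid (a point): Centre (11 mm up) of a flat red-and-orange sweet tin, white below, 60 x 90 x 22 mm, 160 g; local x along its 60 mm side. One of two alike. At the start all four tins lie on the left pan, 60 mm side along balance y, in two lanes (balance x = -48 and 48 mm) of two (y = 46 and 148 mm), all within some mm, with 42 mm of free pan between the two of a lane; which lies where varies.
- tin_pink_1_mid (a point): Centre (11 mm up) of a flat pink sweet tin, white below, 60 x 90 x 22 mm, 80 g; local x along its 60 mm side. One of two alike. At the start all four tins lie on the left pan, 60 mm side along balance y, in two lanes (balance x = -48 and 48 mm) of two (y = 46 and 148 mm), all within some mm, with 42 mm of free pan between the two of a lane; which lies where varies.
- tin_pink_2_mid (a point): Centre (11 mm up) of a flat pink sweet tin, white below, 60 x 90 x 22 mm, 80 g; local x along its 60 mm side. One of two alike. At the start all four tins lie on the left pan, 60 mm side along balance y, in two lanes (balance x = -48 and 48 mm) of two (y = 46 and 148 mm), all within some mm, with 42 mm of free pan between the two of a lane; which lies where varies.
- order_pad: Brown order pad with a wire binding, fixed to the worktop, 210 mm along its x, 152 mm along its y, 10 mm thick (13 mm at the wire); origin under its middle, to the robot's left.
- carton_green: Open green carton of sweet bars, 95 x 110 x 60 mm, a bystander; origin at its underside.
- sweet_jar_0: Clear jar of sweets with a white lid, 64 mm across, 100 mm tall, a bystander; origin at its underside.
- counter_bell: Silver call bell, 76 mm across, 59 mm tall, a bystander; origin at its underside.
- tape_roll: Roll of brown tape, 92 mm across, 48 mm tall, lying flat, a bystander; origin at its underside.
Mind the look-alikes: they are no part of the job. Leave any green look-alike of the key alone.

How it is judged:
On the way, in this order (a step that is already met when the one before it is completed fails the run):
1. a first tin lies on the right pan, the key still in (((y of tin_red_1_mid in the frame of balance between -0.175 and -0.034 m and height (world z) of tin_red_1_mid between 0.07 and 0.095 m and x of tin_red_1_mid in the frame of balance between -0.1 and 0.1 m) or (y of tin_red_2_mid in the frame of balance between -0.175 and -0.034 m and height (world z) of tin_red_2_mid between 0.07 and 0.095 m and x of tin_red_2_mid in the frame of balance between -0.1 and 0.1 m) or (y of tin_pink_1_mid in the frame of balance between -0.175 and -0.034 m and height (world z) of tin_pink_1_mid between 0.07 and 0.095 m and x of tin_pink_1_mid in the frame of balance between -0.1 and 0.1 m) or (y of tin_pink_2_mid in the frame of balance between -0.175 and -0.034 m and height (world z) of tin_pink_2_mid between 0.07 and 0.095 m and x of tin_pink_2_mid in the frame of balance between -0.1 and 0.1 m)) and z of key_grip in the frame of balance below 0.185 m), for 0.1 s.
2. one red and one pink tin lie on each pan, the key still in ((((y of tin_red_1_mid in the frame of balance between 0.034 and 0.175 m and height (world z) of tin_red_1_mid between 0.07 and 0.095 m and x of tin_red_1_mid in the frame of balance between -0.1 and 0.1 m) and (y of tin_red_2_mid in the frame of balance between -0.175 and -0.034 m and height (world z) of tin_red_2_mid between 0.07 and 0.095 m and x of tin_red_2_mid in the frame of balance between -0.1 and 0.1 m)) or ((y of tin_red_1_mid in the frame of balance between -0.175 and -0.034 m and height (world z) of tin_red_1_mid between 0.07 and 0.095 m and x of tin_red_1_mid in the frame of balance between -0.1 and 0.1 m) and (y of tin_red_2_mid in the frame of balance between 0.034 and 0.175 m and height (world z) of tin_red_2_mid between 0.07 and 0.095 m and x of tin_red_2_mid in the frame of balance between -0.1 and 0.1 m))) and (((y of tin_pink_1_mid in the frame of balance between 0.034 and 0.175 m and height (world z) of tin_pink_1_mid between 0.07 and 0.095 m and x of tin_pink_1_mid in the frame of balance between -0.1 and 0.1 m) and (y of tin_pink_2_mid in the frame of balance between -0.175 and -0.034 m and height (world z) of tin_pink_2_mid between 0.07 and 0.095 m and x of tin_pink_2_mid in the frame of balance between -0.1 and 0.1 m)) or ((y of tin_pink_1_mid in the frame of balance between -0.175 and -0.034 m and height (world z) of tin_pink_1_mid between 0.07 and 0.095 m and x of tin_pink_1_mid in the frame of balance between -0.1 and 0.1 m) and (y of tin_pink_2_mid in the frame of balance between 0.034 and 0.175 m and height (world z) of tin_pink_2_mid between 0.07 and 0.095 m and x of tin_pink_2_mid in the frame of balance between -0.1 and 0.1 m))) and z of key_grip in the frame of balance below 0.185 m), for 0.2 s.
3. the key is lifted straight up, clear of the tower (z of key_grip in the frame of balance above 0.203 m and horizontal distance between key_grip and balance below 0.17 m and x of key_grip in the frame of balance above 0.13 m).
At the end, for the whole second after the job is handed in: One red and one pink tin lie wholly on each pan (each tin's centre at least 34 mm from the middle of the balance), the pointer is within 0.02 rad of upright, and the key rests, let go, on the order pad (the centre of its grip over the pad), standing or lying ((((y of tin_red_1_mid in the frame of balance between 0.034 and 0.175 m and height (world z) of tin_red_1_mid between 0.07 and 0.095 m and x of tin_red_1_mid in the frame of balance between -0.1 and 0.1 m) and (y of tin_red_2_mid in the frame of balance between -0.175 and -0.034 m and height (world z) of tin_red_2_mid between 0.07 and 0.095 m and x of tin_red_2_mid in the frame of balance between -0.1 and 0.1 m)) or ((y of tin_red_1_mid in the frame of balance between -0.175 and -0.034 m and height (world z) of tin_red_1_mid between 0.07 and 0.095 m and x of tin_red_1_mid in the frame of balance between -0.1 and 0.1 m) and (y of tin_red_2_mid in the frame of balance between 0.034 and 0.175 m and height (world z) of tin_red_2_mid between 0.07 and 0.095 m and x of tin_red_2_mid in the frame of balance between -0.1 and 0.1 m))) and (((y of tin_pink_1_mid in the frame of balance between 0.034 and 0.175 m and height (world z) of tin_pink_1_mid between 0.07 and 0.095 m and x of tin_pink_1_mid in the frame of balance between -0.1 and 0.1 m) and (y of tin_pink_2_mid in the frame of balance between -0.175 and -0.034 m and height (world z) of tin_pink_2_mid between 0.07 and 0.095 m and x of tin_pink_2_mid in the frame of balance between -0.1 and 0.1 m)) or ((y of tin_pink_1_mid in the frame of balance between -0.175 and -0.034 m and height (world z) of tin_pink_1_mid between 0.07 and 0.095 m and x of tin_pink_1_mid in the frame of balance between -0.1 and 0.1 m) and (y of tin_pink_2_mid in the frame of balance between 0.034 and 0.175 m and height (world z) of tin_pink_2_mid between 0.07 and 0.095 m and x of tin_pink_2_mid in the frame of balance between -0.1 and 0.1 m))) and value of joint pointer between -0.02 and 0.02 rad and x of key_grip in the frame of order_pad between -0.1 and 0.1 m and y of key_grip in the frame of order_pad between -0.072 and 0.072 m and height (world z) of key_grip below 0.1 m and linear speed of key below 0.02 m/s); the robot touches nothing.
It fails at once if a tin is picked up (its centre more than 110 mm above the worktop) (height (world z) of any of tin_red_1_mid, tin_red_2_mid, tin_pink_1_mid, tin_pink_2_mid above 0.11 m).
It fails at once if the key is wrenched against the tower (over 25 N) (contact force between key and balance above 25 N).
It fails at once if the key is dropped or thrown (faster than 1.2 m/s) (linear speed of key above 1.2 m/s).
It fails at once if a bystander is moved by more than 25 mm (distance of any of carton_green, sweet_jar_0, counter_bell, tape_roll from where it was at the start of the episode above 0.025 m).
It also fails if it takes over 67 s, if anything falls off the work surface, if the arm or the gripper's body presses on something with over 40 N, if the wrist force passes 120 N, or if a joint passes its speed limit or range.

## Working session

There is one attempt and no reset: what is moved stays moved. The work goes in short steps, Python scripts to look and compute and a tool call to move; the robot and the scene stay as the last step left them, time stands still between calls to the robot, and variables do not carry over. Pictures are saved under pics/ and viewed, and the job is handed in when it is done.

Besides the shell and the picture viewer there is one more tool, called by a JSON object that holds its "op" and its "data", one argument or row to a line. step_arm: Moves the arm, as the interface text tells. Its arguments: {"type":"object","properties":{"commands":{"type":"array"},"grip_force":{"type":"number"}},"required":["commands"]}

```bash
ls; mkdir -p pics; python3 - <<'E'
from rig import robot
import cv2
s=robot.sense();print(s,robot.grip_depth)
for n in("side","top"):
    im=robot.read_camera(n);cv2.imwrite(f"pics/{n}0.png",im);print(n,robot.get_calibration(n))
E
```

```text
pics
{'time_s': 0.0, 'q': array([ 1.19152545e+00,  2.07425147e-01,  1.54298387e+00, -1.58490850e-05,
        1.39346120e+00, -1.50474974e-01]), 'qvel': array([ 1.23027120e-03, -1.22770682e-03, -4.81690020e-04,  4.52808012e-05,
        3.04294023e-03,  1.80112951e-03]), 'tau': array([-1.43906080e-03, -3.83052635e+01, -2.91586107e+01, -3.54792073e-04,
        1.09556704e-02,  1.48195483e-05]), 'position': array([0.13013064, 0.55930243, 0.23010863]), 'eef_rot': array([-2.90591189e-04,  1.14147125e-01,  9.93463204e-01, -1.10110939e-03]), 'contact_force': array([0.12297268, 0.12871235, 0.77006824]), 'wrist_torque': array([-0.01075299, -0.06252839, -0.03764627]), 'grip_width': 0.9989932522151936} 0.0187
side {'fx': 475.7759066250682, 'fy': 475.7759066250682, 'cx': 321.2231827530062, 'cy': 199.32718383576855, 'R': array([[ 0.99911974,  0.04178593,  0.00369955],
       [ 0.02949508, -0.63704414, -0.77026281],
       [-0.02982937,  0.7696939 , -0.63771585]]), 't': array([-0.51305106,  0.04356122,  1.87169842])}
top {'fx': 383.4491757088661, 'fy': 383.4491757088661, 'cx': 322.8737661622803, 'cy': 196.49717894313585, 'R': array([[ 0.01212256, -0.99985625,  0.01185407],
       [-0.99467339, -0.01327161, -0.10221897],
       [ 0.1023616 , -0.01055177, -0.99469129]]), 't': array([-0.06126276,  0.50607388,  1.34860829])}
```

View pics/side0.png

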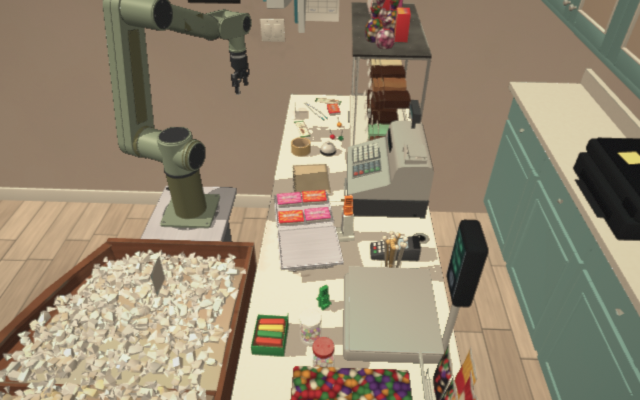

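View pics/top0.png

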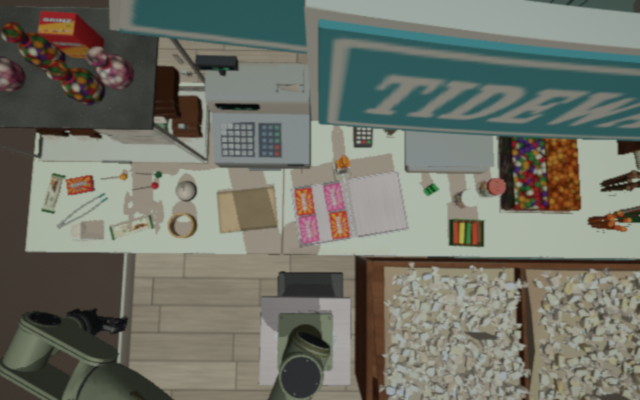

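```bash
python3 - <<'E'
import cv2
a=cv2.imread("pics/top0.png")[140:255,210:420];cv2.imwrite("pics/top0c.png",cv2.resize(a,None,fx=3.8,fy=3.8,interpolation=cv2.INTER_CUBIC))
a=cv2.imread("pics/side0.png")[150:280,265:385];cv2.imwrite("pics/side0c.png",cv2.resize(a,None,fx=4.6,fy=4.6,interpolation=cv2.INTER_CUBIC))
E
```

```text
(no output)
```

View pics/top0c.png

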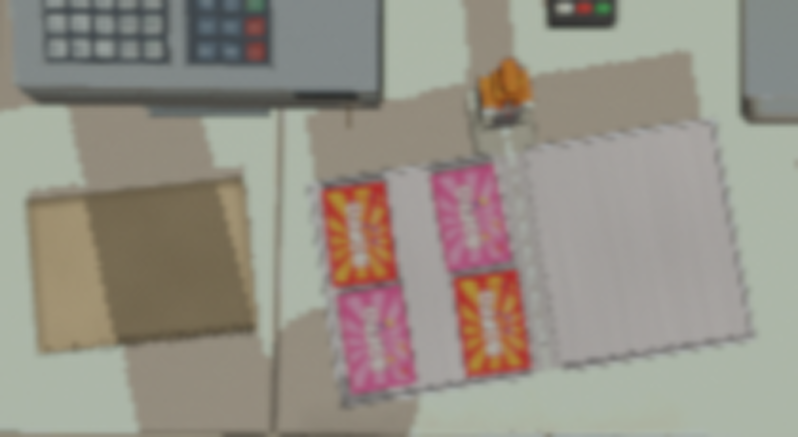

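View pics/side0c.png

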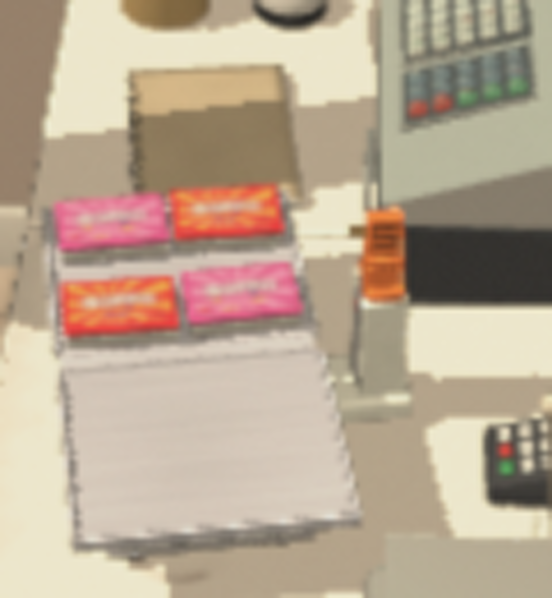

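```bash
cat > h.py <<'E'
import numpy as np
from rig import robot
from scipy.optimize import least_squares
C={n:robot.get_calibration(n) for n in("side","top")}
def proj(n,X):
    c=C[n];p=np.asarray(X)@c["R"].T+c["t"];return np.stack([c["fx"]*p[...,0]/p[...,2]+c["cx"],c["fy"]*p[...,1]/p[...,2]+c["cy"]],-1)
def ray(n,u,v,z):
    c=C[n];d=c["R"].T@np.array([(u-c["cx"])/c["fx"],(v-c["cy"])/c["fy"],1]);o=-c["R"].T@c["t"];return o+d*(z-o[2])/d[2]
def crop(n,name,x0,x1,y0,y1,f):
    import cv2
    a=robot.read_camera(n)[y0:y1,x0:x1];cv2.imwrite("pics/"+name,cv2.resize(a,None,fx=f,fy=f,interpolation=cv2.INTER_CUBIC))
E
python3 - <<'E'
from h import *
T=lambda u,v:(u/3.8+210-.37,v/3.8+140-.37)
S=lambda u,v:(u/4.6+265-.39,v/4.6+150-.39)
pts=[("top",T(714,122),(.104,-.19,.075)),("top",T(752,335),(-.104,-.19,.075)),("top",T(343,404),(-.104,.19,.075)),("top",T(315,185),(.104,.19,.075)),
("side",S(358,520),(.104,-.19,.075)),("side",S(78,545),(-.104,-.19,.075)),("side",S(387,210),(.150,0,.195))]
def W(p,X):
    c,s=np.cos(p[2]),np.sin(p[2]);return np.array([p[0]+c*X[0]-s*X[1],p[1]+s*X[0]+c*X[1],X[2]])
f=lambda p:np.concatenate([proj(n,W(p,X))-uv for n,uv,X in pts])
r=least_squares(f,[.5,-.1,.1],loss='soft_l1');print(r.x,f(r.x).reshape(-1,2).round(1))
p=r.x
def B(w):
    c,s=np.cos(p[2]),np.sin(p[2]);d=w[:2]-p[:2];return np.array([c*d[0]+s*d[1],-s*d[0]+c*d[1]])
for nm,cs in dict(pinkin=[(430,170),(495,163),(517,265),(450,275)],redin=[(452,275),(518,267),(532,370),(468,378)],redout=[(320,187),(383,181),(400,282),(333,290)],pinkout=[(335,292),(402,286),(416,388),(350,396)]).items():
    w=np.array([ray("top",*T(*c),.092) for c in cs]);print(nm,w.mean(0).round(4),B(w.mean(0)).round(4))
for nm,cs in dict(pinkin=[(182,270),(298,262),(305,315),(187,325)],redin=[(60,285),(180,277),(180,328),(65,335)]).items():
    w=np.array([ray("side",*S(*c),.092) for c in cs]);print('side',nm,w.mean(0).round(4),B(w.mean(0)).round(4))
w=np.array([ray("top",*T(*c),.01) for c in [(25,200),(242,176),(255,330),(40,352)]]);print('pad',w.round(3),w.mean(0))
print('key',W(p,(.15,0,.177)))
for nm,z,uv in [('reg',.08,(382,102)),('reg',.15,(382,102)),('reg',.06,(382,102))]: print(nm,ray("top",*T(*uv),z))
E
```

```text
[ 0.46404378 -0.14679202  0.175905  ] [[ 0.5 -2.1]
 [ 1.6  0.8]
 [-0.   0.8]
 [-2.1 -1.3]
 [ 1.1 -1.1]
 [-1.4 -0.3]
 [-0.2  0.6]]
pinkin [ 0.4988 -0.0925  0.092 ] [0.0437 0.0474]
redin [ 0.4055 -0.1107  0.092 ] [-0.0513  0.0457]
redout [0.4823 0.0096 0.092 ] [0.0454 0.1508]
pinkout [ 0.3883 -0.0069  0.092 ] [-0.0501  0.151 ]
side pinkin [ 0.5036 -0.0985  0.092 ] [0.0474 0.0406]
side redin [ 0.4094 -0.1186  0.092 ] [-0.0489  0.0373]
pad [[0.519 0.331 0.01 ]
 [0.545 0.126 0.01 ]
 [0.398 0.11  0.01 ]
 [0.375 0.311 0.01 ]] [0.45903403 0.21946678 0.01      ]
key [ 0.61172906 -0.12054213  0.177     ]
reg [ 0.60546746 -0.00882861  0.08      ]
reg [ 0.59271353 -0.01050568  0.15      ]
reg [ 0.60911144 -0.00834945  0.06      ]
```

{"op": "step_arm", "data": {
  "commands": [
    [[0.5,22,-28,0,-0.0584],[0.5,22,-28,0,-0.0584],[0.5,22,-28,0,-0.0584],[0.5,22,-28,0,-0.0584],[0.5,22,-28,0,-0.0584],[0.5,22,-28,0,-0.0584],[0.5,22,-28,0,-0.0584],[0.5,22,-28,0,-0.0584],[0.5,22,-28,0,-0.0584],[0.5,22,-28,0,-0.0584],[0.5,5,-34,0,-0.0584],[0.5,5,-34,0,-0.0584],[0.5,5,-34,0,-0.0584],[0.5,5,-34,0,-0.0584],[0.5,5,-34,0,-0.0584],[0.5,5,-34,0,-0.0584],[0.5,5,-34,0,-0.0584],[0.5,5,-34,0,-0.0584],[0.5,4,-34,0,-0.0584],[0.5,4,-34,0,-0.0584]]
  ],
  "grip_force": 20
}}

```text
time_s: 1.77
position: [0.398, -0.0616, 0.231]
eef_rot: [-0.0, 0.644, 0.765, 0.0]
contact_force: [1.0, 0.9, 0.2]
grip_width: 0.499
```

{"op": "step_arm", "data": {
  "commands": [
    [[0.5,0,2,-30,0],[0.5,0,0,-30,0],[0.5,0,0,-30,0],[0.5,0,0,-15,0],[0.5,0,0,0,0]]
  ]
}}

```text
time_s: 2.18
position: [0.3944, -0.0567, 0.1221]
eef_rot: [-0.005, 0.643, 0.766, -0.002]
contact_force: [-1.8, -0.8, 0.2]
grip_width: 0.499
```

```bash
python3 - <<'E'
from h import *
crop("side","s1.png",265,385,130,260,4.6)
crop("top","t1.png",210,420,140,255,3.8)
print(robot.sense()["position"])
E
```

```text
[ 0.39797654 -0.05782321  0.12600429]
```

View pics/s1.png

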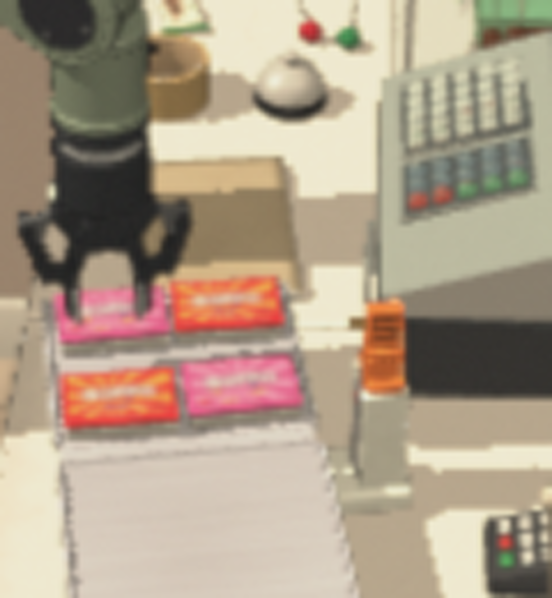

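View pics/t1.png

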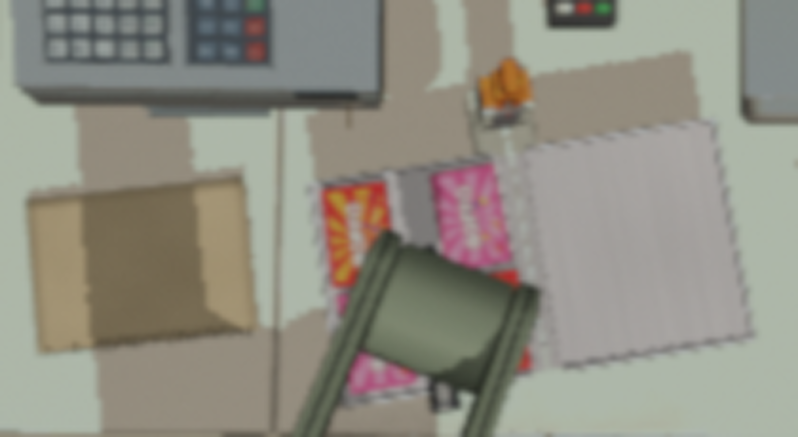

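```bash
python3 - <<'E'
from h import *
p=[.464,-.1468,.175]
def B(w):
    c,s=np.cos(p[2]),np.sin(p[2]);d=w[:2]-p[:2];return np.array([c*d[0]+s*d[1],-s*d[0]+c*d[1]]).round(4)
S=lambda u,v:(u/4.6+265-.39,v/4.6+130-.39)
for nm,uv,z in [('outerfrontL',(60,343),.092),('outerfrontR',(168,335),.092),('outerbase',(115,350),.07),('innerbackL',(60,374),.092),('innerbackR',(175,368),.092),('pinkinL',(183,362),.092),('pinkinR',(298,354),.092)]: print(nm,B(ray("side",*S(*uv),z)))
for z in(.126,.13,.135):print('tips',z,B(ray("side",*S(75,322),z)),B(ray("side",*S(141,318),z)))
print('tcp',B(np.array([.398,-.0578])))
T=lambda u,v:(u/3.8+210-.37,v/3.8+140-.37)
for uv in [(433,172),(450,275)]: print('top pinkin left edge',B(ray("top",*T(*uv),.092)))
E
```

```text
outerfrontL [-0.0922  0.1099]
outerfrontR [-0.005   0.1087]
outerbase [-0.0478  0.1215]
innerbackL [-0.0946  0.0719]
innerbackR [-0.0036  0.0674]
pinkinL [0.0034 0.0739]
pinkinR [0.0957 0.0718]
tips 0.126 [-0.0795  0.0936] [-0.0274  0.0919]
tips 0.13 [-0.0796  0.0887] [-0.0277  0.087 ]
tips 0.135 [-0.0798  0.0827] [-0.0281  0.081 ]
tcp [-0.0495  0.0991]
top pinkin left edge [0.0907 0.0761]
top pinkin left edge [-0.0035  0.0762]
```

{"op": "step_arm", "data": {
  "commands": [
    [[0.5,0,-3,-12,0],[0.5,0,0,-14,0],[0.5,0,0,-12,0],[0.5,0,0,-8,0],[0.5,0,0,-4,0],[0.5,0,0,0,0],[0.5,0,0,0,0],[0.5,0.7,-3.9,0,0],[0.5,0.7,-3.9,0,0],[0.5,0.7,-3.9,0,0],[0.5,0.7,-3.9,0,0],[0.5,0.7,-3.9,0,0],[0.5,0,0,0,0]]
  ]
}}

```text
time_s: 3.37
position: [0.4023, -0.0814, 0.0765]
eef_rot: [0.0, 0.643, 0.766, -0.0]
contact_force: [0.5, 1.3, 0.6]
grip_width: 0.504
```

```bash
python3 - <<'E'
from h import *
crop("side","s2.png",265,385,130,260,4.6)
s=robot.sense();print(s["position"],s["contact_force"])
E
```

```text
[ 0.40212009 -0.08113767  0.07637154] [ 0.84841413 -0.72738239  0.17048646]
```

View pics/s2.png

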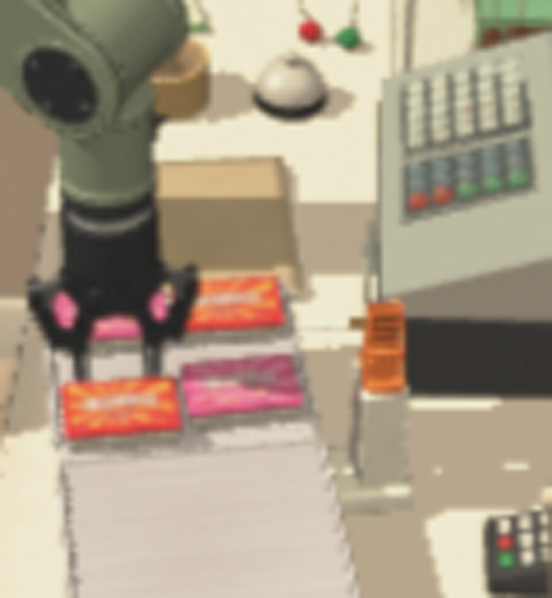

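{"op": "step_arm", "data": {
  "commands": [
    [[0.5,0.9,-5,0,0],[0.5,0.9,-5,0,0],[0.5,0.9,-5,0,0],[0.5,0.9,-5,0,0],[0.5,0.9,-5,0,0],[0.5,0.9,-5,0,0],[0.5,0.9,-5,0,0],[0.5,0.9,-5,0,0],[0.5,0.9,-5,0,0],[0.5,0.9,-5,0,0],[0.5,0.9,-5,0,0],[0.5,0.9,-5,0,0],[0.5,0.9,-5,0,0],[0.5,0.9,-5,0,0],[0.5,0,0,0,0]]
  ]
}}

```text
time_s: 4.67
position: [0.415, -0.1517, 0.0765]
eef_rot: [0.001, 0.643, 0.766, -0.0]
contact_force: [0.4, -0.4, 1.1]
grip_width: 0.499
```

```bash
python3 - <<'E'
from h import *
crop("side","s3.png",265,385,150,280,4.6)
s=robot.sense();print(s["position"],s["contact_force"])
E
```

```text
[ 0.41482682 -0.15127118  0.07637946] [ 0.31080884 -0.64289143  1.17562918]
```

View pics/s3.png

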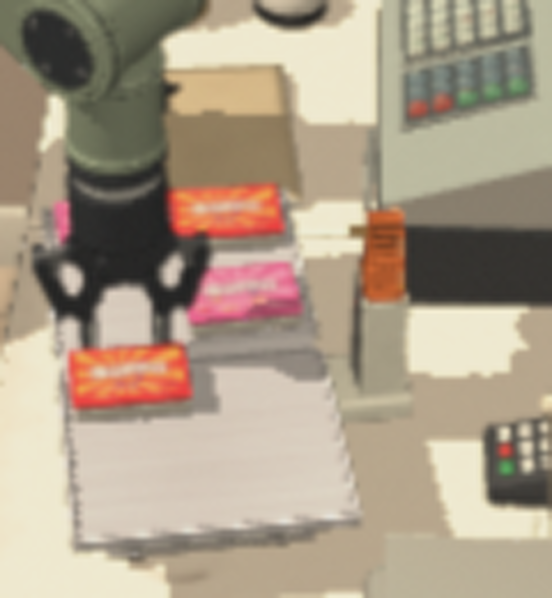

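{"op": "step_arm", "data": {
  "commands": [
    [[0.5,0.9,-5,0,0],[0.5,0.9,-5,0,0],[0.5,0.9,-5,0,0],[0.5,0.9,-5,0,0],[0.5,0.9,-5,0,0],[0.5,0.9,-5,0,0],[0.5,0.9,-5,0,0],[0.5,0.7,-4,0,0],[0.5,0,0,0,0],[0.5,-1.8,10,0,0],[0.5,-1.8,10,0,0],[0.5,0,0,20,0],[0.5,0,0,20,0],[0.5,0,0,20,0],[0.5,8,16,0,0],[0.5,16,26,0,0],[0.5,16,26,0,0],[0.5,16,26,0,0],[0.5,14,16,0,0],[0.5,0,0,0,0]]
  ]
}}

```text
time_s: 6.38
position: [0.4892, -0.0555, 0.1365]
eef_rot: [0.0, 0.641, 0.767, 0.001]
contact_force: [-0.2, -0.2, -0.9]
grip_width: 0.498
```

```bash
python3 - <<'E'
from h import *
crop("side","s4.png",265,385,150,280,4.6)
crop("top","t4.png",210,420,140,255,3.8)
s=robot.sense();print(s["position"],s["contact_force"])
p=[.464,-.1468,.175]
c,s_=np.cos(p[2]),np.sin(p[2])
d=s["position"][:2]-p[:2];print(c*d[0]+s_*d[1],-s_*d[0]+c*d[1])
E
```

```text
[ 0.48733932 -0.05795694  0.13605461] [-0.06891235 -0.48887722 -0.4557359 ]
0.03845114844201412 0.0834225537649431
```

View pics/s4.png

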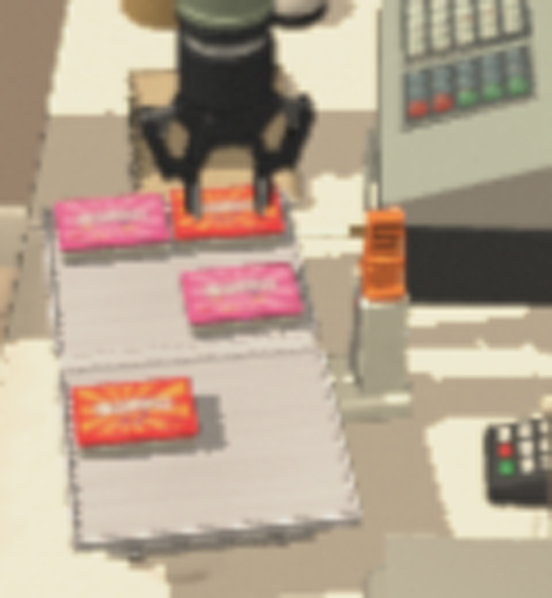

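View pics/t4.png

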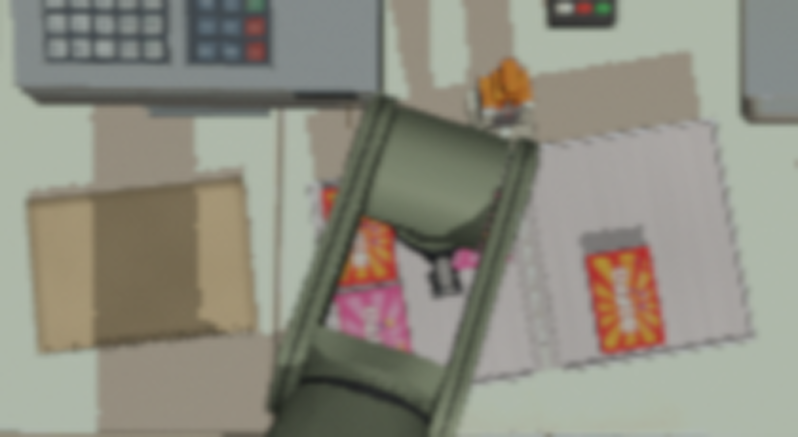

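{"op": "step_arm", "data": {
  "commands": [
    [[0.5,5,13,0,0],[0.5,0,0,0,0],[0.5,0,0,-15,0],[0.5,0,0,-15,0],[0.5,0,0,-15,0],[0.5,0,0,-10,0],[0.5,0,0,-4,0],[0.5,0,0,0,0],[0.5,0.9,-5,0,0],[0.5,0.9,-5,0,0],[0.5,0.9,-5,0,0],[0.5,0.9,-5,0,0],[0.5,0.9,-5,0,0],[0.5,0.9,-5,0,0],[0.5,0.9,-5,0,0],[0.5,0.9,-5,0,0],[0.5,0,0,0,0]]
  ]
}}

```text
time_s: 7.9
position: [0.5006, -0.0878, 0.0774]
eef_rot: [0.001, 0.643, 0.766, -0.0]
contact_force: [0.4, -0.7, 0.4]
grip_width: 0.505
```

```bash
python3 - <<'E'
from h import *
crop("side","s5.png",265,385,150,280,4.6)
s=robot.sense();print(s["position"],s["contact_force"])
E
```

```text
[ 0.50035181 -0.08727129  0.07730075] [-0.06454397  0.43596222  1.30996366]
```

View pics/s5.png

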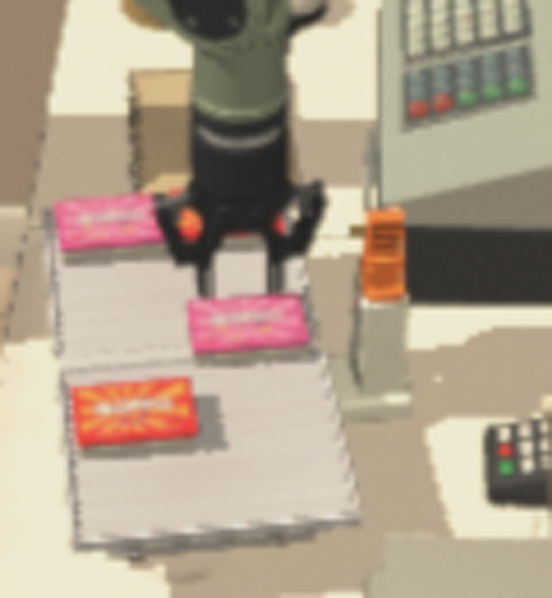

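{"op": "step_arm", "data": {
  "commands": [
    [[0.5,0.9,-5,0,0],[0.5,0.9,-5,0,0],[0.5,0.9,-5,0,0],[0.5,0.9,-5,0,0],[0.5,0.9,-5,0,0],[0.5,0.9,-5,0,0],[0.5,0.9,-5,0,0],[0.5,0.9,-5,0,0],[0.5,0.9,-5,0,0],[0.5,0.9,-5,0,0],[0.5,0.9,-5,0,0],[0.5,0.9,-5,0,0],[0.5,0.9,-5,0,0],[0.5,0.9,-5,0,0],[0.5,0.9,-5,0,0],[0.5,0.9,-5,0,0],[0.5,0,0,0,0],[0.5,-1.8,10,0,0],[0.5,-1.8,10,0,0],[0.5,0,0,0,0]]
  ]
}}

```text
time_s: 9.62
position: [0.5097, -0.1439, 0.0768]
eef_rot: [-0.001, 0.642, 0.766, 0.0]
contact_force: [0.2, 0.1, -0.1]
grip_width: 0.5
```

```bash
python3 - <<'E'
from h import *
crop("side","s6.png",265,385,150,280,4.6)
s=robot.sense();print(s["position"],s["contact_force"])
E
```

```text
[ 0.510198   -0.14468825  0.07697395] [-0.24898133  0.76868289 -1.11662074]
```

View pics/s6.png

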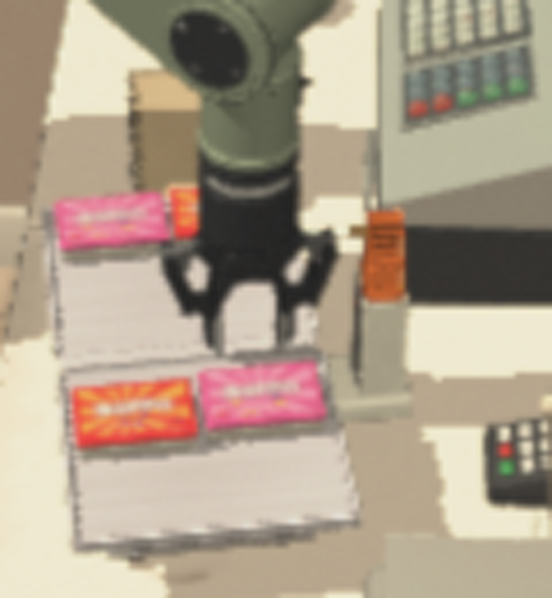

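```bash
python3 - <<'E'
from h import *
p=[.464,-.1468,.175]
def B(w):
    c,s=np.cos(p[2]),np.sin(p[2]);d=w[:2]-p[:2];return np.array([c*d[0]+s*d[1],-s*d[0]+c*d[1]]).round(4)
S=lambda u,v:(u/4.6+265-.39,v/4.6+150-.39)
for cs in ([(200,370),(322,358),(327,415),(205,428)],[(72,387),(192,378),(197,437),(78,446)]):
    print(B(np.mean([ray("side",*S(*c),.092) for c in cs],0)))
s=robot.sense()["position"];print(B(s))
# gap reference
for uv in [(75,372),(320,352)]: print('edge',B(ray("side",*S(*uv),.07)))
# key
for uv in [(367,210),(405,210),(362,298),(402,300),(385,205)]:
  for z in (.195,.159): print(uv,z,ray("side",*S(*uv),z).round(4),B(ray("side",*S(*uv),z)))
E
```

```text
[ 0.0484 -0.0732]
[-0.0489 -0.0812]
[ 0.0459 -0.006 ]
edge [-0.0894 -0.0096]
edge [ 0.101  -0.0116]
(367, 210) 0.195 [ 0.5976 -0.1177  0.195 ] [0.1366 0.0053]
(367, 210) 0.159 [ 0.5986 -0.0734  0.159 ] [0.1454 0.0488]
(405, 210) 0.195 [ 0.626  -0.1164  0.195 ] [0.1648 0.0017]
(405, 210) 0.159 [ 0.6281 -0.072   0.159 ] [0.1746 0.045 ]
(362, 298) 0.195 [ 0.5944 -0.2175  0.195 ] [ 0.1161 -0.0924]
(362, 298) 0.159 [ 0.5954 -0.1767  0.159 ] [ 0.1242 -0.0523]
(402, 300) 0.195 [ 0.623  -0.2184  0.195 ] [ 0.1441 -0.0982]
(402, 300) 0.159 [ 0.6249 -0.1775  0.159 ] [ 0.1531 -0.0583]
(385, 205) 0.195 [ 0.6111 -0.1112  0.195 ] [0.151  0.0095]
(385, 205) 0.159 [ 0.6126 -0.0666  0.159 ] [0.1603 0.0531]
```

```bash
python3 - <<'E'
import cv2
a=cv2.imread("pics/top0.png")[145:190,322:367]
b=cv2.imread("pics/side0.png")[185:245,325:370]
cv2.imwrite("pics/k.png",cv2.hconcat([cv2.resize(a,(400,400),interpolation=cv2.INTER_NEAREST),cv2.resize(b[:45],(400,400),interpolation=cv2.INTER_NEAREST)]))
E
```

```text
(no output)
```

View pics/k.png

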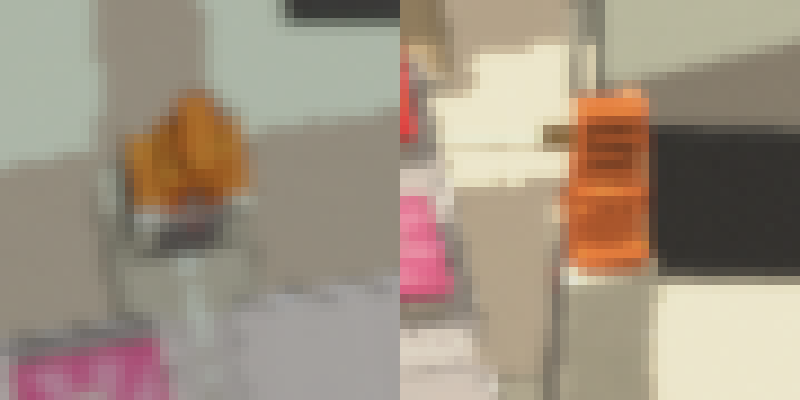

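```bash
cat > ov.py <<'E'
from h import *
import cv2,sys
def boxes(p):
    c,s=np.cos(p[2]),np.sin(p[2])
    out=[]
    for (x0,x1,y0,y1,z0,z1),col in [((.136,.164,-.007,.007,.159,.195),(255,0,0)),((.128,.169,-.023,.023,0,.125),(0,255,0)),((.138,.162,-.022,.022,.125,.135),(255,0,255)),((-.104,.104,-.19,.19,.075,.0751),(255,255,0))]:
        P=np.array([[x,y,z] for x in(x0,x1) for y in(y0,y1) for z in(z0,z1)])
        W=np.c_[p[0]+c*P[:,0]-s*P[:,1],p[1]+s*P[:,0]+c*P[:,1],P[:,2]]
        out.append((W,col))
    return out
def draw(im,n,p,x0,x1,y0,y1,f):
    a=cv2.resize(im[y0:y1,x0:x1],None,fx=f,fy=f,interpolation=cv2.INTER_NEAREST)
    for W,col in boxes(p):
        q=proj(n,W);q=((q+.5-[x0,y0])*f).astype(int)
        for i in range(8):
            for b in(1,2,4):
                if not i&b: cv2.line(a,tuple(map(int,q[i])),tuple(map(int,q[i|b])),col,1)
    return a
E
python3 - <<'E'
from ov import *
p=[.464,-.1468,.175]
t=draw(cv2.imread("pics/top0.png"),"top",p,322,367,145,190,8.889)
s=draw(cv2.imread("pics/side0.png"),"side",p,325,370,185,230,8.889)
cv2.imwrite("pics/ov1.png",cv2.hconcat([t,s]))
t=draw(cv2.imread("pics/top0.png"),"top",p,280,412,145,250,5.5)
cv2.imwrite("pics/ov2.png",t)
E
```

```text
(no output)
```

View pics/ov1.png

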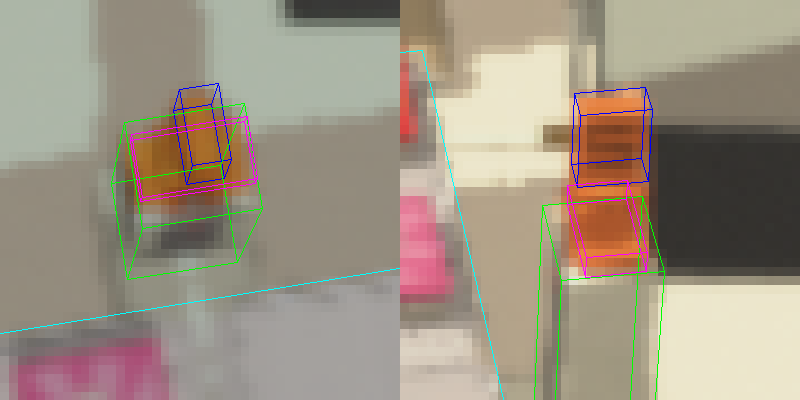

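View pics/ov2.png

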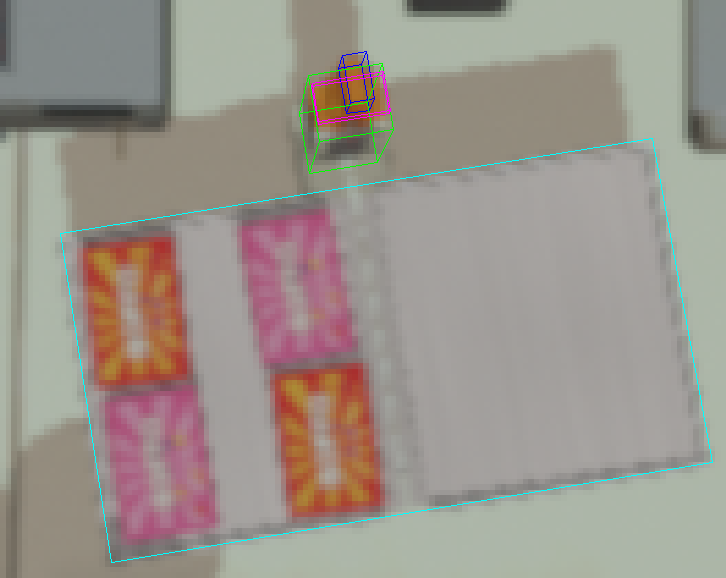

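{"op": "step_arm", "data": {
  "commands": [
    [[0.7,0,0,30,0],[0.7,0,0,35,0],[0.7,0,0,35,0],[0.7,0,0,35,0],[0.7,0,0,30,0],[0.7,0,0,18,0.004],[0.7,20,5,0,0],[0.7,25,6,0,0],[0.7,25,6,0,0],[0.7,20,5,0,0],[0.7,11,2.5,0,0],[0.7,0,0,0,0],[0.7,0,0,0,0]]
  ]
}}

```text
time_s: 10.75
position: [0.6118, -0.1214, 0.2598]
eef_rot: [-0.0, 0.641, 0.768, -0.0]
contact_force: [0.5, -0.9, -0.2]
grip_width: 0.7
```

```bash
python3 - <<'E'
from h import *
crop("side","s7.png",305,385,110,250,4.2)
crop("side","s7b.png",265,400,120,280,3.5)
crop("top","t7.png",280,420,120,220,4.2)
s=robot.sense();print(s["position"],s["contact_force"],s["eef_rot"])
E
```

```text
[ 0.61109855 -0.12201757  0.26022435] [ 0.38381266 -0.32678901  0.1898051 ] [-2.48711029e-04  6.41542397e-01  7.67087498e-01 -2.47537062e-04]
```

View pics/s7b.png

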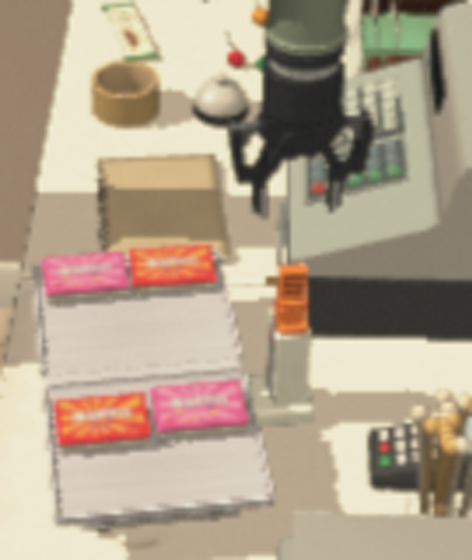

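View pics/t7.png

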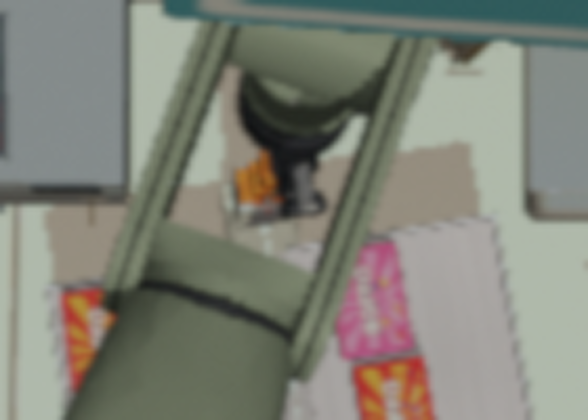

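```bash
python3 - <<'E'
from h import *
import cv2
for z in(.26,.265,.27):print(proj("side",[.6111,-.122,z]),proj("top",[.6111,-.122,z]))
im=robot.read_camera("side")[155:215,325:375];cv2.imwrite("pics/s8.png",cv2.resize(im,None,fx=10,fy=10,interpolation=cv2.INTER_CUBIC))
E
```

```text
[349.09786685 181.12817966] [346.53876555 154.38170145]
[349.15927961 179.93968206] [346.66099502 154.02879513]
[349.22093909 178.74640978] [346.78428737 153.67282003]
```

View pics/s8.png

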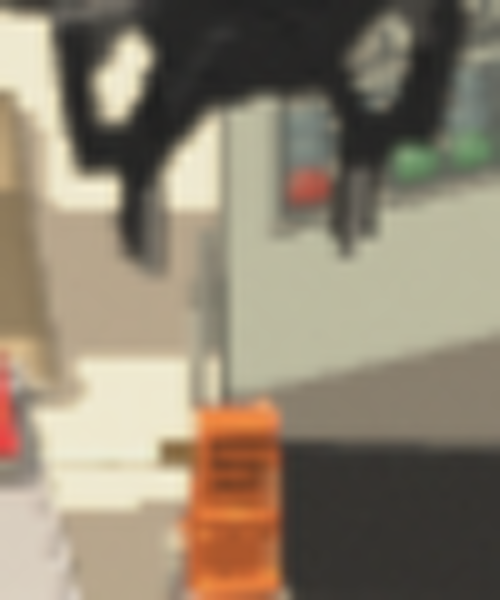

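{"op": "step_arm", "data": {
  "commands": [
    [[0.7,0.5,1,-15,0],[0.7,0,0,-20,0],[0.7,0,0,-20,0],[0.7,0,0,-20,0],[0.7,0,0,-15,0],[0.55,0,0,-6,0],[0.5,0,0,0,0],[0.45,0,0,0,0]]
  ]
}}

```text
time_s: 11.62
position: [0.6124, -0.1213, 0.1649]
eef_rot: [0.0, 0.642, 0.767, 0.0]
contact_force: [0.0, 0.1, 0.9]
grip_width: 0.451
```

```bash
python3 - <<'E'
from h import *
import cv2
im=robot.read_camera("side")[165:230,320:375];cv2.imwrite("pics/s9.png",cv2.resize(im,None,fx=9,fy=9,interpolation=cv2.INTER_CUBIC))
s=robot.sense();print(s["position"],s["contact_force"],s["grip_width"])
E
```

```text
[ 0.61306029 -0.12141513  0.1657105 ] [0.54438781 0.28430331 0.4706415 ] 0.4528608482795774
```

View pics/s9.png

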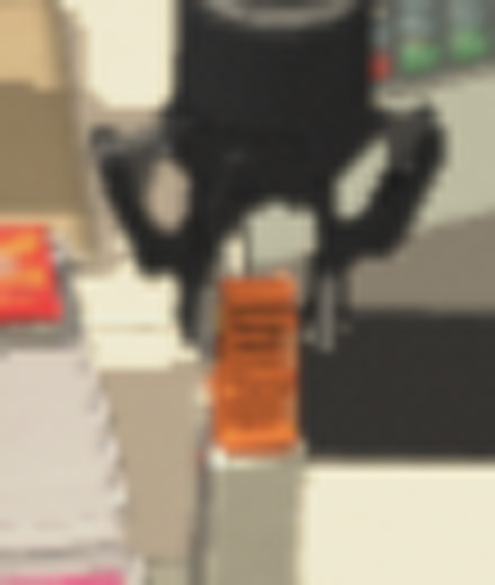

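{"op": "step_arm", "data": {
  "commands": [
    [[0.45,-2,0,0,0],[0.42,0,0,0,0],[0.4,0,0,0,0],[0.38,0,0,0,0],[0.37,0,0,0,0],[0.37,0,0,0,0]]
  ]
}}

```text
time_s: 12.17
position: [0.6105, -0.121, 0.1644]
eef_rot: [0.0, 0.641, 0.767, 0.0]
contact_force: [-0.7, 0.5, -0.2]
grip_width: 0.368
```

```bash
python3 - <<'E'
from h import *
import cv2
im=robot.read_camera("side")[165:230,320:375];cv2.imwrite("pics/s10.png",cv2.resize(im,None,fx=9,fy=9,interpolation=cv2.INTER_CUBIC))
s=robot.sense();print(s["position"],s["contact_force"],s["wrist_torque"],s["grip_width"])
E
```

```text
[ 0.61046882 -0.12095377  0.1643584 ] [ 0.6685145  -0.06029814 -0.57492963] [-0.00086022  0.03881201 -0.03702596] 0.3669789480841996
```

View pics/s10.png

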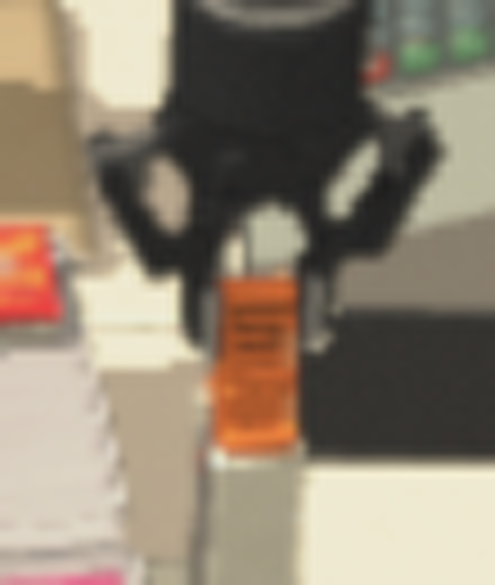

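{"op": "step_arm", "data": {
  "commands": [
    [[0.355,0,0,0,0],[0.345,0,0,0,0],[0.335,0,0,0,0],[0.335,0,0,0,0]]
  ],
  "grip_force": 20
}}

```text
time_s: 12.55
position: [0.6105, -0.121, 0.1642]
eef_rot: [-0.0, 0.641, 0.767, 0.0]
contact_force: [-0.2, 0.6, -0.4]
grip_width: 0.336
```

{"op": "step_arm", "data": {
  "commands": [
    [[0.325,0,0,0,0],[0.325,0,0,0,0]]
  ]
}}

```text
time_s: 12.72
position: [0.6105, -0.121, 0.1643]
eef_rot: [0.0, 0.641, 0.767, 0.0]
contact_force: [-0.4, -0.6, 0.4]
grip_width: 0.327
```

{"op": "step_arm", "data": {
  "commands": [
    [[0.315,0,0,0,0],[0.315,0,0,0,0]]
  ]
}}

```text
time_s: 12.88
position: [0.6104, -0.121, 0.1643]
eef_rot: [0.0, 0.641, 0.767, -0.0]
contact_force: [0.1, 0.4, 0.5]
grip_width: 0.325
```

{"op": "step_arm", "data": {
  "commands": [
    [[0.3,0,0,0,0],[0.3,0,0,0,0]]
  ]
}}

```text
time_s: 13.05
position: [0.6105, -0.121, 0.1643]
eef_rot: [0.0, 0.641, 0.767, 0.0]
contact_force: [0.2, -0.6, 1.1]
grip_width: 0.326
```

{"op": "step_arm", "data": {
  "commands": [
    [[0.2,0,0,0,0],[0.1,0,0,0,0],[0.1,0,0,2,0],[0.1,0,0,4,0],[0.1,0,0,5,0],[0.1,0,0,5,0]]
  ],
  "grip_force": 30
}}

```text
time_s: 13.55
position: [0.6103, -0.121, 0.1807]
eef_rot: [-0.0, 0.641, 0.767, -0.0]
contact_force: [-0.1, 0.0, -0.2]
grip_width: 0.318
```

{"op": "step_arm", "data": {
  "commands": [
    [[0.1,0,0,6,0],[0.1,0,0,6,0],[0.1,0,0,6,0],[0.1,0,0,6,0],[0.1,0,0,6,0],[0.1,0,0,8,0],[0.1,0,0,8,0],[0.1,0,0,8,0],[0.1,0,0,0,0]]
  ]
}}

```text
time_s: 14.3
position: [0.6117, -0.1214, 0.2371]
eef_rot: [0.002, 0.641, 0.767, 0.001]
contact_force: [-0.8, -0.1, -0.5]
grip_width: 0.325
```

```bash
python3 - <<'E'
from h import *
import cv2
im=robot.read_camera("side")[140:280,265:385];cv2.imwrite("pics/s11.png",cv2.resize(im,None,fx=4.2,fy=4.2,interpolation=cv2.INTER_CUBIC))
s=robot.sense();print(s["position"],s["contact_force"],s["wrist_torque"],s["grip_width"])
E
```

```text
[ 0.61131243 -0.12128148  0.23602591] [ 0.22096777  0.91146786 -0.85701501] [-0.01489987 -0.03166568  0.02797228] 0.3228854877780804
```

View pics/s11.png

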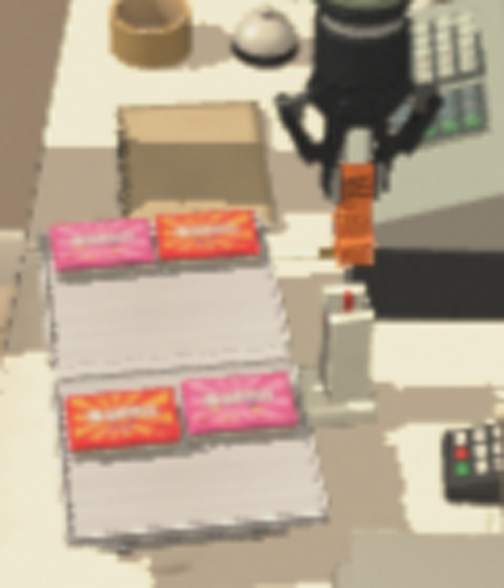

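{"op": "step_arm", "data": {
  "commands": [
    [[0.1,-14,0,0,0],[0.1,-22,0,0,0],[0.1,-22,5,0,0],[0.1,-22,10,0,0],[0.1,-22,18,0,0],[0.1,-20,22,0,0],[0.1,-15,25,0,0],[0.1,-8,25,0,0],[0.1,-6,25,0,0],[0.1,0,25,0,0],[0.1,0,25,0,0],[0.1,0,25,0,0],[0.1,0,25,0,0],[0.1,0,25,0,0],[0.1,0,25,0,0],[0.1,0,25,0,0],[0.1,0,20,0,0],[0.1,0,12,0,0],[0.1,0,4,0,0],[0.1,0,0,0,0]]
  ]
}}

```text
time_s: 16.02
position: [0.4592, 0.2203, 0.234]
eef_rot: [-0.0, 0.641, 0.768, -0.0]
contact_force: [0.5, -0.3, -0.8]
grip_width: 0.321
```

```bash
python3 - <<'E'
from h import *
import cv2
im=robot.read_camera("side")[80:230,255:375];cv2.imwrite("pics/s12.png",cv2.resize(im,None,fx=4,fy=4,interpolation=cv2.INTER_CUBIC))
s=robot.sense();print(s["position"],s["contact_force"],s["wrist_torque"],s["grip_width"])
E
```

```text
[0.4592736  0.21962033 0.23398871] [-0.02556139 -0.1098577  -0.91671693] [-0.04434567  0.04766966  0.02467469] 0.32094748029456727
```

View pics/s12.png

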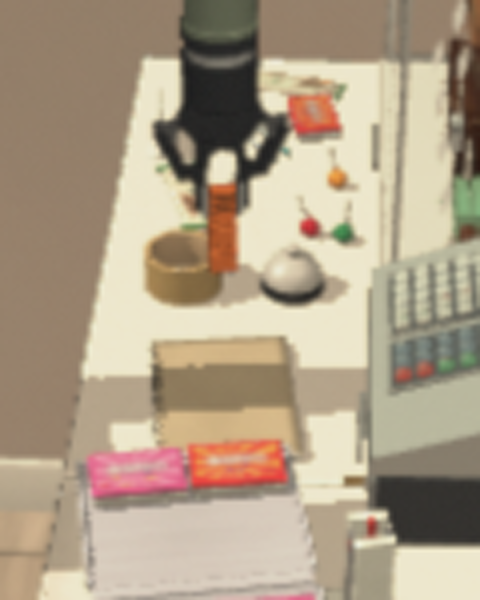

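{"op": "step_arm", "data": {
  "commands": [
    [[0.1,0,0,-15,0],[0.1,0,0,-20,0],[0.1,0,0,-25,0],[0.1,0,0,-25,0],[0.1,0,0,-25,0],[0.1,0,0,-20,0],[0.1,0,0,-12,0],[0.1,0,0,-7,0],[0.1,0,0,-3,0],[0.1,0,0,0,0]]
  ]
}}

```text
time_s: 16.9
position: [0.4595, 0.2192, 0.0821]
eef_rot: [-0.0, 0.642, 0.767, -0.0]
contact_force: [-0.5, 0.4, -1.0]
grip_width: 0.32
```

{"op": "step_arm", "data": {
  "commands": [
    [[0.1,0,0,-1.5,0],[0.1,0,0,-1.5,0],[0.1,0,0,-1,0],[0.1,0,0,0,0]]
  ]
}}

```text
time_s: 17.23
position: [0.4598, 0.2201, 0.0788]
eef_rot: [0.0, 0.641, 0.767, 0.0]
contact_force: [0.5, -0.5, -0.4]
grip_width: 0.321
```

{"op": "step_arm", "data": {
  "commands": [
    [[0.1,0,0,-1.5,0],[0.1,0,0,-1,0],[0.1,0,0,0,0]]
  ]
}}

```text
time_s: 17.48
position: [0.4592, 0.22, 0.0756]
eef_rot: [-0.0, 0.641, 0.767, -0.0]
contact_force: [-0.8, -0.5, -0.7]
grip_width: 0.322
```

{"op": "step_arm", "data": {
  "commands": [
    [[0.1,0,0,-1,0],[0.1,0,0,-0.5,0],[0.1,0,0,0,0]]
  ]
}}

```text
time_s: 17.73
position: [0.4593, 0.22, 0.0741]
eef_rot: [-0.0, 0.641, 0.767, -0.0]
contact_force: [0.9, 0.5, -0.8]
grip_width: 0.324
```

{"op": "step_arm", "data": {
  "commands": [
    [[0.1,0,0,-1,0],[0.1,0,0,0,0]]
  ]
}}

```text
time_s: 17.9
position: [0.4593, 0.22, 0.0731]
eef_rot: [-0.0, 0.641, 0.767, -0.0]
contact_force: [0.2, 1.0, -2.1]
grip_width: 0.321
```

```bash
python3 - <<'E'
from h import *
import cv2
im=robot.read_camera("side")[120:220,275:355];cv2.imwrite("pics/s13.png",cv2.resize(im,None,fx=6,fy=6,interpolation=cv2.INTER_CUBIC))
s=robot.sense();print(s["position"],s["contact_force"],s["wrist_torque"],s["grip_width"])
E
```

```text
[0.45933762 0.21998017 0.07316511] [ 0.77009022  0.37999389 -0.99749009] [-0.00285291  0.04804547  0.00348606] 0.3203791627483939
```

View pics/s13.png

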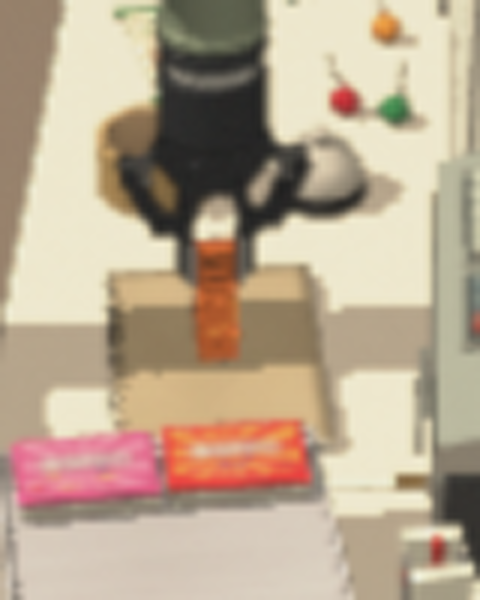

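{"op": "step_arm", "data": {
  "commands": [
    [[0.1,0,0,-0.5,0],[0.1,0,0,0,0]]
  ]
}}

```text
time_s: 18.12
position: [0.4595, 0.22, 0.073]
eef_rot: [0.0, 0.641, 0.767, 0.0]
contact_force: [0.0, 0.6, 0.0]
grip_width: 0.326
```

{"op": "step_arm", "data": {
  "commands": [
    [[0.1,0,0,-0.7,0],[0.1,0,0,0,0]]
  ]
}}

```text
time_s: 18.28
position: [0.4596, 0.2201, 0.0729]
eef_rot: [0.0, 0.641, 0.767, 0.0]
contact_force: [-2.5, -0.8, 5.8]
grip_width: 0.322
```

{"op": "step_arm", "data": {
  "commands": [
    [[0.1,0,0,-0.7,0],[0.1,0,0,0,0]]
  ]
}}

```text
time_s: 18.45
position: [0.4596, 0.2201, 0.0729]
eef_rot: [0.0, 0.641, 0.767, -0.0]
contact_force: [-4.4, -1.0, 9.5]
grip_width: 0.322
```

Touchdown (position stops at 0.0729, force rises). I back off 0.7 mm, then release slowly and look.

{"op": "step_arm", "data": {
  "commands": [
    [[0.1,0,0,1,0],[0.31,0,0,0,0],[0.33,0,0,0,0],[0.35,0,0,0,0],[0.38,0,0,0,0],[0.42,0,0,0,0],[0.5,0,0,0,0],[0.6,0,0,0,0],[0.65,0,0,0,0],[0.65,0,0,0,0]]
  ],
  "grip_force": 20
}}

```text
time_s: 19.28
position: [0.4594, 0.22, 0.0723]
eef_rot: [-0.0, 0.641, 0.767, -0.0]
contact_force: [-0.1, 0.4, 0.2]
grip_width: 0.649
```

```bash
python3 - <<'E'
from h import *
import cv2
im=robot.read_camera("side")[120:220,275:355];cv2.imwrite("pics/s14.png",cv2.resize(im,None,fx=6,fy=6,interpolation=cv2.INTER_CUBIC))
s=robot.sense();print(s["position"],s["contact_force"],s["wrist_torque"],s["grip_width"])
E
```

```text
[0.45942499 0.22002579 0.07236141] [-0.23460689 -0.4962898   0.64172152] [-0.01188025  0.01358527  0.02190045] 0.6544214834667912
```

View pics/s14.png

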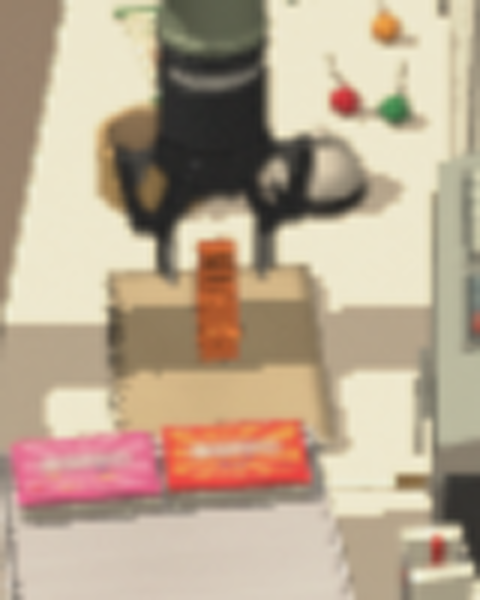

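{"op": "step_arm", "data": {
  "commands": [
    [[0.65,0,0,8,0],[0.65,0,0,15,0],[0.65,0,0,20,0],[0.65,0,0,25,0],[0.65,0,0,25,0],[0.65,0,0,25,0],[0.65,0,0,20,0],[0.65,-10,20,0,0],[0.65,-20,30,0,0],[0.65,-20,30,0,0],[0.65,-20,30,0,0],[0.65,-20,20,0,0],[0.65,0,0,0,0],[0.65,0,0,0,0]]
  ]
}}

```text
time_s: 20.5
position: [0.3685, 0.3509, 0.2109]
eef_rot: [0.0, 0.64, 0.768, 0.0]
contact_force: [0.8, -0.8, -1.1]
grip_width: 0.651
```

```bash
python3 - <<'E'
from h import *
import cv2
im=robot.read_camera("side")[110:280,265:385];im2=robot.read_camera("top")[140:255,200:420]
cv2.imwrite("pics/s15.png",cv2.resize(im,None,fx=3.5,fy=3.5,interpolation=cv2.INTER_CUBIC))
cv2.imwrite("pics/t15.png",cv2.resize(im2,None,fx=3.6,fy=3.6,interpolation=cv2.INTER_CUBIC))
cv2.imwrite("pics/p15.png",cv2.resize(im[95:150,60:110],None,fx=10,fy=10,interpolation=cv2.INTER_CUBIC))
s=robot.sense();print(s["time_s"],s["position"],s["contact_force"])
E
```

```text
20.6 [0.36979278 0.34972897 0.21079168] [-0.22378896 -0.2041274  -0.95164296]
```

View pics/s15.png

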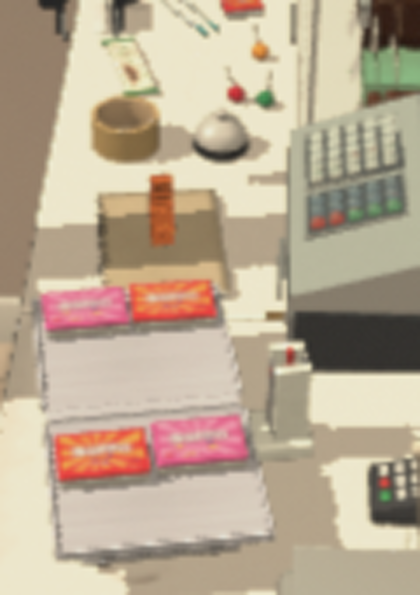

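View pics/t15.png

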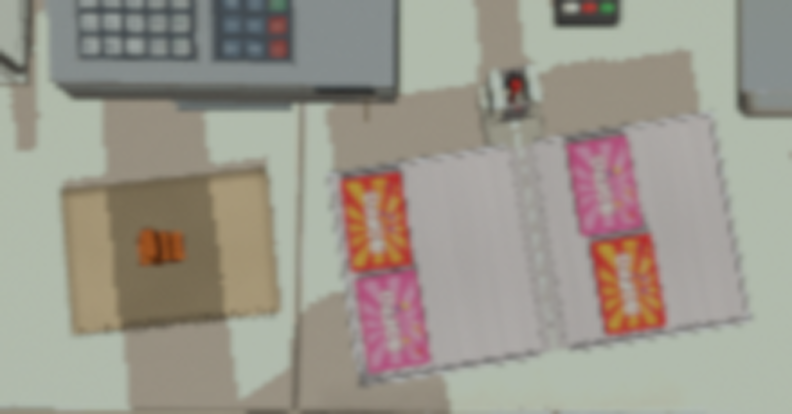

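View pics/p15.png

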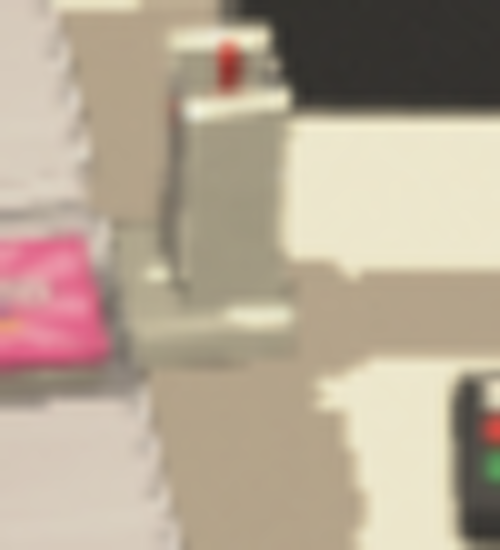

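```bash
python3 -c "
from rig import robot
print(robot.close_job())"
```

```text
the job is handed in; nothing more can be done
None
```

The job is handed in after about 20.6 s of the 67 s allowed. The close call reports no verdict.

**What I did**
- I slid the inner red tin and then the inner pink tin across to the right pan, without lifting either one and with the key still in.
- I gripped the key with close to zero side force and drew it straight up out of the tower. It now stands near the middle of the order pad, placed by touch and then released.

**Last checks**
- **Tins:** the last pictures show one red and one pink tin wholly on each pan. By my measurements their centres are about 73–81 mm (right) and 151 mm (left) from the middle of the balance.
- **Pointer:** it looks upright, judged by eye from the picture because the lean can't be read out as a number.
- **Key and arm:** the key is standing on the pad, and the gripper is clear of everything.
- **Other things on the counter:** the bell and the tape look unmoved. I did not look at the green carton and the sweet jar again at the end, but the arm never went near them.

**Disagreements**
- The two cameras differed by 5–8 mm on where the inner tins lay along balance y at the start.
- My first placing of the gripper over the key looked about 2 mm off in x. I corrected it before closing the fingers.

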